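# Hold the hidden bolt head behind the bracket

### The job

On the steel fixture, a bolt passes through the upright bracket and carries a flat stop arm that a spring pulls down. Reach from above into the narrow gap behind the bracket, grasp the hidden hexagonal bolt head, turn it until the stop arm on the far side is level, and finish while still gripping the head firmly and keeping the arm level against its spring, so that I can tighten the nut. Turn it only by the head, never touching the stop arm, and leave the loose things lying about where they are.

Things in the scene. Friction and masses are not known exactly. Their poses are not given: they have to be found in the camera images.
- fixture: Fixed steel fixture. Origin: centre of the underside of its level 220 (x) x 190 (y) x 12 mm base plate on the table, z up. Two upright plates, 90 wide (y), tops at z 114: the bracket at x 21 to 33 and the backing block at x -33 to -21; their feet lie outside the gap, below z 32. The bolt's axis runs along x at y 0, z 92: head in the gap, nut and stop arm beyond the bracket (+x).
- gap_mouth (a point): Centre of the top opening of the gap between bracket and backing block, at fixture (0, 0, 114) mm; axes as the fixture's. The gap is 42 mm wide (x -21 to 21), open at the top and at both y ends, and empty down to the base plate but for the bolt head.
- bolt_head (a point): The hidden hexagonal bolt head, steel, 24 mm across flats, 18 mm long along its own x (the bolt axis, along the fixture's x). Origin: the head's centre, at fixture (9, 0, 92) mm, so it fills x 0 to 18 of the gap. Its frame turns with the bolt: two opposite flats face its own +-y, the others are at 60 degree steps. It cannot shift, only turn about its x.
- bolt (a joint): Turning angle of bolt, head, nut and stop arm together about the fixture's +x, rad. 0: arm level and two flats of the head upright, facing the fixture's +-y. Negative: the arm (on the +y side) droops; starts at -0.38 to -0.22. Stops at +-0.6. A spring (0.35 N m/rad, slack at -0.3) and 0.04 N m friction: about 0.15 N m turns it to level; let go there, it droops again.
- stop_arm (a point): Flat aluminium stop arm on the bolt, 8 mm thick (its x 0 to 8), 20 high, reaching from the bolt axis 115 mm along its own +y, with a 12 mm pin 20 mm long at its end pointing to +x. Origin on the bolt axis at fixture x 34 mm, z 92. Level when its own y axis is level. Must not be touched.
- spare_nut: Loose hexagonal nut, 24 mm across flats, 13 high, lying on the fixture's base plate. Origin under its centre. Leave alone.
- spanner: Loose open spanner, 170 mm long, lying flat on the table beyond the fixture. Leave alone.
- steel_parallel: Loose steel bar 120 x 30 x 20 mm on the table. Origin under its centre. Leave alone.
- oil_bottle: Upright white bottle, 52 mm across, 130 high. Leave alone.
- clamp: C-clamp, about 130 x 80 mm, lying on the table, 28 mm high. Leave alone.
- insert_case_1: Small plastic case 75 x 45 x 24 mm. Leave alone.
- insert_case_2: Small plastic case 75 x 45 x 24 mm. Leave alone.
- screwdriver: Screwdriver lying on the table. Leave alone.

How it is judged:
By the outcome, as a careful person would: the job done as asked, in the order asked, and still so for the second after the job is handed in, while the arm keeps its last pose, push and grip.
It also fails if it takes over 32 s, if anything falls off the work surface, if the arm or the gripper's body presses on something with over 40 N, if the wrist force passes 120 N, or if a joint passes its speed limit or range.

### The arm

A 6-joint arm with a two-finger parallel gripper is mounted at the origin on the work surface. World frame = base frame: x ahead of the robot, y to its left, z up, the work surface at z = 0. Lengths are in m, angles in degrees, forces in N, time in s.
With the tool pointing down it reaches from about 0.375 to 0.9 m from the base axis. Payload 3.1 kg.
Tool frame: the origin (TCP) lies on the centre line of the jaws, within the pads' length; the fingertips stand 25 mm ahead of it and the grasp point (between the pads) lies 6 mm ahead of it; z points along the fingers, y is the line along which they close (so a half turn about z gives the same grasp; the last joint's range is limited). The gripper opens to 87 mm and grips with 3 to 60 N. Pads are 19 mm wide; open, the fingers measure 117 mm over their backs; the gripper's body (75 mm by 190 mm) begins 51 mm behind the grasp point.
Start: joints at [-10.227, 30.224, 82.088, -0, 67.689, -10.227], TCP at [0.625, 0, 0.248] pointing down, gripper open.
Joint ranges: [-176.69, 176.69], [-43.24, 126.21], [12.49, 139.97], [-82, 262], [0, 151.66], [-163.58, 163.58]. Speed limits (degrees/s): [159.86, 159.86, 180, 180, 180, 180].

### API

Orientations are given as a 3x3 rotation matrix whose columns are the frame's x, y, z axes.
In Python, from rig import bot, cams, models gives the robot as it stands. The module is installed in compiled form; this text tells all that it offers.
- The arm moves only by the shell command python3 -m handwheel 'ROWS' [OPENING]. ROWS is JSON, a list of rows, each a list of 6 numbers: the shift along the world's x, y, z each as a share of 1 m, from -1 to 1, then the turn, a rotation vector about the world's x, y, z each as a share of 2 rad, from -1 to 1. In form: [[dx, dy, dz, wx, wy, wz], ...]. A call has exactly 8 rows; each row is the pose to reach, as a shift and turn from the pose commanded when the call began; what a row does not reach only later rows make up. A row lasts 1/12 s, in which the tool goes at most 41.7 mm and 7.16 degrees, less where a joint would pass 70% of its speed; a pose out of reach is approached as far as the arm can. A call with a number of a shift or a turn outside -1 to 1 is refused whole. A call with a gripper value outside its range is refused whole. OPENING is the opening, from -1 (shut) to 1 (fully open), so that 0 is half open, set as the call begins (- or left out, the last holds). The fingers move at their own pace and stop on an object; the grip force is fixed at half the most. Time passes only in rows, so rows that repeat a pose let the fingers close, or fill a call up. It gives the time, the measured TCP pose, the force, the opening and the grip force at its end, in the units of the state.
- bot.read_state(): the state, without advancing time (a new reading comes with each control period).
- cams.capture(name): name is "scene" or "side" or "wrist"; returns (picture, depth): 420x560x3 uint8, blue, green, red; 420x560 float32, m along the optical axis (not along the pixel's ray), 0 where there is no reading.
- cams.calibration(name): a dict with "mtx" (3x3 intrinsics, pixels), "R" (3x3) and "t" (3): a world point X has camera coordinates R X + t; the wrist camera has in their place "tool_from_camera" (4x4, takes a point from camera to tool coordinates, whose origin is the TCP and whose axes are the flange's). Camera axes: x right, y down, z forward; pixel columns grow to the right and rows downward; lengths in m; the calibration is good to about 2 mm. A picture is of the moment at which its call begins: read the wrist's pose just before it. calibration takes no time and is no camera call.
- bot.hand_in(): hands the job in; it is judged then, once.
Trained networks look in the newest picture that a camera, given by its name, has taken for a name from the list of things; names that differ only in an ending like _2 or _b are one class to them, and where a whole thing is asked for, a point or a joint stands for the part that bears it (a point fixed in the world has none). Each returns a list of dicts, best first, with "conf" (0 to 1); they miss things now and then, are a little off and sometimes report something else, mostly with a low value. They report only what shows in the picture. A call takes as long as a camera call.
- models.spot_in(query, camera): "position" ([column, row] in pixels, amid what is visible of it).
- models.tip_of(query, camera): "position" ([column, row] in pixels: a listed point, or the origin of a listed thing).
The state is a dict: "time_s": time; "joint_positions": joint angles; "qvel": joint speeds; "tau": joint torques, N m; "position": TCP position; "tcp_rot": TCP orientation; "force": force on the tool from outside, world axes, zero at the start; "moment": the same for the moment, N m; "opening": opening from 0.0 (shut) to 1.0 (fully open); "grasp_force": force on a finger pad.
Only numpy, scipy, OpenCV 4.12 (cv2) and the standard library are available. Lean on these libraries where they do the work, as an engineer would, in place of code of your own. Each camera call takes 0.05 s, during which the arm holds its last target. There are 200 camera calls.

## Working session

There is one attempt and no reset: what is moved stays moved. The work goes in short steps, Python scripts to look and compute and a shell command to move; the robot and the scene stay as the last step left them, time stands still between calls to the robot, and variables do not carry over. Pictures are saved under pics/ and viewed, at most 10 in all, crops included, and the job is handed in when it is done.

```bash
mkdir -p pics; cat > h.py <<'E'
import numpy as np, cv2
from rig import bot,cams,models
def world(cam,uv,depth,st=None):
    c=cams.calibration(cam);K=np.array(c["mtx"]);u,v=uv
    z=depth[int(round(v)),int(round(u))] if np.ndim(depth) else depth
    p=np.linalg.inv(K)@[u,v,1]*z
    if cam=="wrist":
        T=np.array(c["tool_from_camera"]);p=T[:3,:3]@p+T[:3,3]
        return np.array(st["tcp_rot"])@p+st["position"]
    return np.array(c["R"]).T@(p-np.array(c["t"]))
E
python3 - <<'E'
from h import *
np.set_printoptions(precision=4,suppress=True)
ims=[]
for n in ("scene","side","wrist"):
    st=bot.read_state();im,d=cams.capture(n);np.save(f"{n}.npy",d);cv2.imwrite(f"pics/{n}0.png",im)
    for q in ("gap_mouth","bolt_head","stop_arm","fixture"):
        for r in models.tip_of(q,n)[:2]: 
            u,v=r["position"]; 
            if 0<=u<559 and 0<=v<419: print(n,q,r["conf"],r["position"],world(n,(u,v),d,st))
    ims.append(im)
print(st)
cv2.imwrite("pics/a.png",cv2.resize(np.hstack(ims[:2]),(800,300)))
E
```

```text
scene gap_mouth 0.69 [314.7, 201.2] [0.4396 0.0987 0.0889]
scene bolt_head 0.9 [309.9, 207.2] [0.4934 0.0936 0.1158]
scene bolt_head 0.6 [123.8, 258.5] [ 0.7067 -0.3889  0.0149]
scene stop_arm 0.85 [306.5, 212.3] [0.5021 0.0862 0.1028]
scene stop_arm 0.34 [275.8, 238.4] [0.5518 0.0095 0.0284]
scene fixture 0.68 [311.1, 228.0] [0.4943 0.1006 0.033 ]
scene fixture 0.58 [409.4, 210.2] [0.3452 0.3772 0.0209]
side gap_mouth 0.58 [294.4, 216.0] [ 0.5311 -0.078  -0.0019]
side bolt_head 0.79 [286.0, 223.7] [0.4633 0.1079 0.1017]
side bolt_head 0.21 [197.4, 325.5] [0.5071 0.4394 0.0173]
side stop_arm 0.84 [276.0, 217.5] [0.4879 0.1155 0.1173]
side fixture 0.93 [288.5, 255.2] [0.4393 0.1391 0.0318]
side fixture 0.19 [249.3, 226.9] [0.6112 0.0456 0.0075]
wrist gap_mouth 0.6 [71.4, 99.5] [0.44   0.0957 0.0794]
wrist bolt_head 0.65 [96.7, 103.0] [0.4755 0.0915 0.1046]
wrist stop_arm 0.72 [125.7, 106.6] [0.5002 0.0886 0.1072]
wrist fixture 0.82 [135.3, 104.9] [0.5068 0.09   0.1039]
{'time_s': 0.5, 'joint_positions': array([-10.2265,  30.2254,  82.0871,   0.0003,  67.6877, -10.2279]), 'qvel': array([ 0.0225,  0.    , -0.1101, -0.01  , -0.0309, -0.0624]), 'tau': array([ -0.001 , -43.9601, -17.6791,   0.0633,   0.0515,  -0.0001]), 'position': array([0.625 , 0.    , 0.2475]), 'tcp_rot': array([[-0.,  1., -0.],
       [ 1.,  0.,  0.],
       [ 0., -0., -1.]]), 'force': array([ 0.0291, -0.2427, -0.2063]), 'moment': array([ 0.0093,  0.009 , -0.0028]), 'grasp_force': 0.0, 'opening': 1.0030428658371344}
```

View pics/scene0.png

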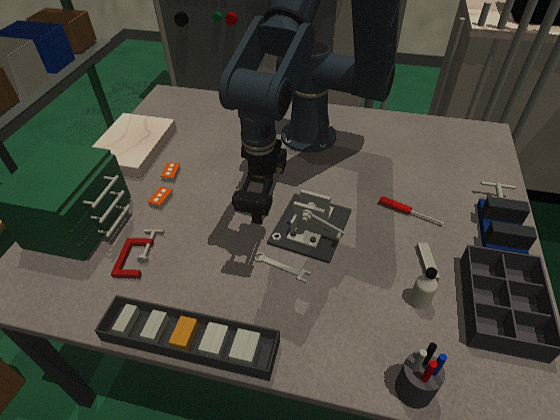

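View pics/wrist0.png

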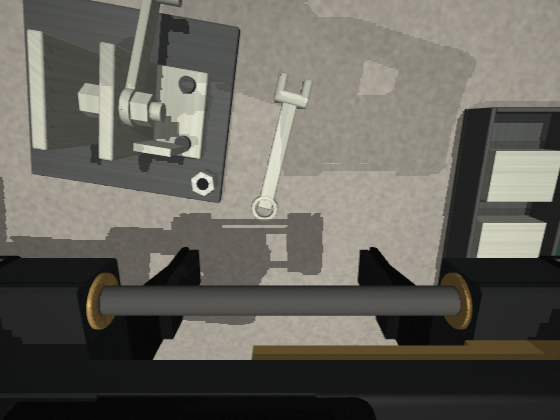

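The wrist picture shows the fixture at upper left: the bracket top is near (105,100), the backing top near (37,90), the head at (92,97) and the arm running up to (145,10). Next I'll fit the fixture pose from the depth.

```bash
python3 - <<'E'
from h import *
np.set_printoptions(precision=4,suppress=True)
st=bot.read_state();d=np.load("wrist.npy");c=cams.calibration("wrist");print(np.array(c["tool_from_camera"]))
vv,uu=np.mgrid[0:215,0:250];z=d[:215,:250];K=np.array(c["mtx"])
P=np.stack([(uu-K[0,2])/K[0,0]*z,(vv-K[1,2])/K[1,1]*z,z],-1).reshape(-1,3)[z.ravel()>0]
T=np.array(c["tool_from_camera"]);P=(P@T[:3,:3].T+T[:3,3])@np.array(st["tcp_rot"]).T+st["position"]
print(np.histogram(P[:,2],bins=np.arange(-.01,.14,.005)))
top=P[(P[:,2]>.109)&(P[:,2]<.12)]
n,l=cv2.partition if 0 else (0,0)
comp,lab,cen=cv2.kmeans(top[:,:2].astype(np.float32),2,None,(3,50,1e-6),10,cv2.KMEANS_PP_CENTERS)
lab=lab.ravel();print(len(top),cen,top[:,2].mean())
for i in (0,1): print(cv2.minAreaRect(top[lab==i][:,:2].astype(np.float32)))
b=P[(P[:,2]>.008)&(P[:,2]<.016)];print("base",cv2.minAreaRect(b[:,:2].astype(np.float32)))
np.save("P.npy",P)
E
```

```text
[[-0.     -0.9604 -0.2785  0.0772]
 [ 1.     -0.0003  0.001   0.0001]
 [-0.0011 -0.2785  0.9604 -0.1376]
 [ 0.      0.      0.      1.    ]]
(array([    0,  5602, 11142,   175, 17112,   114,  2806,  1163,   530,
         267,   287,   290,   291,   392,   489,   483,   939,   814,
         728,   780,   935,  1201,  1665,  1244,  3601,   465,     0,
           0,     0,     0]), array([-0.01 , -0.005,  0.   ,  0.005,  0.01 ,  0.015,  0.02 ,  0.025,
        0.03 ,  0.035,  0.04 ,  0.045,  0.05 ,  0.055,  0.06 ,  0.065,
        0.07 ,  0.075,  0.08 ,  0.085,  0.09 ,  0.095,  0.1  ,  0.105,
        0.11 ,  0.115,  0.12 ,  0.125,  0.13 ,  0.135,  0.14 ]))
4247 [[0.4359 0.1011]
 [0.4889 0.0927]] 0.11361882283912393
((0.43441736698150635, 0.09907776862382889), (0.08992999792098999, 0.013830503448843956), 80.5856704711914)
((0.49135616421699524, 0.08983981609344482), (0.08987332880496979, 0.020223597064614296), 81.16494750976562)
base ((0.4605553150177002, 0.09462318569421768), (0.1904696375131607, 0.2206268012523651), 80.79730987548828)
```

```bash
python3 - <<'E'
from h import *
np.set_printoptions(precision=4,suppress=True)
P=np.load("P.npy");a=np.radians(-9.2);R=np.array([[np.cos(a),-np.sin(a),0],[np.sin(a),np.cos(a),0],[0,0,1]])
Q=(P-[.4612,.0957,0])@R
for x0,x1 in((-.045,-.01),(.01,.0335)):
  t=Q[(Q[:,2]>.111)&(Q[:,0]>x0)&(Q[:,0]<x1)];print(np.percentile(t[:,0],[1,5,95,99]),np.percentile(t[:,1],[.5,99.5]))
for y in np.arange(.02,.12,.01):
  m=Q[(abs(Q[:,1]-y)<.004)&(Q[:,0]>.034)&(Q[:,0]<.046)&(Q[:,2]>.04)]
  if len(m): print(y,len(m),np.percentile(m[:,2],[90,98]),np.percentile(m[:,0],[5,95]))
h=Q[(Q[:,0]>-.01)&(Q[:,0]<.02)&(abs(Q[:,1])<.03)&(Q[:,2]>.085)&(Q[:,2]<.11)]
for y in np.arange(-.014,.015,.002):
  m=h[abs(h[:,1]-y)<.001]
  if len(m): print("head",y,len(m),m[:,2].mean(),np.percentile(m[:,0],[2,98]))
E
```

```text
[-0.033  -0.032  -0.0214 -0.0209] [-0.045   0.0434]
[0.0212 0.0219 0.0324 0.0328] [-0.0452  0.0433]
0.02 185 [0.0965 0.0973] [0.0349 0.0418]
0.03 180 [0.0926 0.0936] [0.0347 0.0419]
0.039999999999999994 181 [0.0889 0.09  ] [0.0347 0.0418]
0.049999999999999996 179 [0.085  0.0859] [0.0348 0.0418]
0.06 177 [0.0816 0.0825] [0.0349 0.0418]
0.06999999999999999 177 [0.078 0.079] [0.0349 0.0418]
0.07999999999999999 175 [0.0748 0.0754] [0.0348 0.0418]
0.09 95 [0.0711 0.072 ] [0.0364 0.0447]
head -0.014 19 0.09238631944361547 [0.0006 0.009 ]
head -0.012 32 0.09738790701496644 [-0.0002  0.0122]
head -0.01 43 0.10231396064104126 [-0.001   0.0144]
head -0.008 49 0.1031274212171843 [0.0001 0.0147]
head -0.006 50 0.10368241984517594 [-0.0004  0.0149]
head -0.004 49 0.10403898988821217 [0.0004 0.0153]
head -0.002 54 0.10448530436513952 [-0.0001  0.0156]
head 0.0 52 0.10487551205972986 [0.     0.0154]
head 0.002 54 0.10508465981553104 [0.0001 0.0168]
head 0.004000000000000002 54 0.1050256658608294 [0.0005 0.0167]
head 0.006 52 0.10253801504169946 [-0.0006  0.0149]
head 0.007999999999999998 44 0.10017944032485081 [0.0001 0.0136]
head 0.01 41 0.09801132856344094 [-0.0004  0.0126]
head 0.012000000000000002 29 0.09553787946177829 [-0.      0.0111]
```

```bash
cat >> h.py <<'E'
from scipy.spatial.transform import Rotation as Ro
O=np.array([.4612,.0957,0]);RF=Ro.from_euler('z',-9.2,degrees=True).as_matrix()
def goal(ang,back,gx=.0045,dz=0,dy=0):   # ang deg about fixture x; back m along tool z
    R=RF@Ro.from_euler('x',ang,degrees=True).as_matrix()@np.diag([1,-1,-1.])
    return O+RF@[gx,dy,.092+dz]-R[:,2]*(.006+back),R
def delta(ang,back,**k):
    np.set_printoptions(precision=4,suppress=True)
    s=bot.read_state();p,R=goal(ang,back,**k)
    print("t",round(s["time_s"],2),"goal",p,"shift",p-s["position"],"turn/2",Ro.from_matrix(R@np.array(s["tcp_rot"]).T).as_rotvec()/2)
    print("q",s["joint_positions"],"F",s["force"],"M",s["moment"],"open",s["opening"],s["grasp_force"])
E
python3 -m handwheel '[[-0.019,0.016,0.004,0,0,-0.0625],[-0.038,0.032,0.008,0,0,-0.125],[-0.057,0.048,0.012,0,0,-0.1875],[-0.076,0.064,0.016,0,0,-0.25],[-0.095,0.08,0.02,0,0,-0.3125],[-0.114,0.096,0.02,0,0,-0.375],[-0.133,0.112,0.02,0,0,-0.4375],[-0.15,0.13,0.02,0,0,-0.5]]' 1; python3 -c "
from h import *
delta(-19.9,.1)"
```

```text
time_s: 1.42
position: [0.4737, 0.1305, 0.2678]
tcp_rot: [[0.845, 0.535, 0.0], [0.535, -0.845, -0.0], [0.0, 0.0, -1.0]]
force: [1.1, 0.1, -0.3]
opening: 1.002
grasp_force: 0.0
t 1.42 goal [0.4714 0.1306 0.1917] shift [-0.0023  0.0001 -0.0761] turn/2 [-0.1738 -0.0355 -0.3586]
q [ 2.3507 18.4034 99.446  -0.0039 62.1446 60.0305] F [ 1.1439  0.0876 -0.2874] M [ 0.0111  0.1059 -0.0352] open 1.0015535269228772 0.0
```

```bash
python3 -m handwheel '[[0,0,-0.005,-0.025,-0.005,-0.051],[0,0,-0.01,-0.05,-0.01,-0.102],[0,0,-0.02,-0.075,-0.015,-0.154],[-0.001,0,-0.03,-0.1,-0.02,-0.205],[-0.001,0,-0.04,-0.124,-0.025,-0.256],[-0.002,0,-0.05,-0.149,-0.03,-0.307],[-0.002,0,-0.06,-0.174,-0.0355,-0.3586],[-0.002,0,-0.067,-0.174,-0.0355,-0.3586]]'; python3 - <<'E'
from h import *
st=bot.read_state();im,d=cams.capture("wrist");cv2.imwrite("pics/w1.png",im);np.save("w1.npy",d)
for q in ("bolt_head","gap_mouth","stop_arm"):
    for r in models.tip_of(q,"wrist")[:1]: print(q,r)
delta(-19.9,.1)
c=cams.calibration("wrist");K=np.array(c["mtx"]);vv,uu=np.mgrid[0:420,0:560]
P=np.stack([(uu-K[0,2])/K[0,0]*d,(vv-K[1,2])/K[1,1]*d,d],-1).reshape(-1,3)[d.ravel()>0]
T=np.array(c["tool_from_camera"]);P=(P@T[:3,:3].T+T[:3,3])@np.array(st["tcp_rot"]).T+st["position"]
Q=(P-O)@RF
for x0,x1 in((-.045,-.01),(.01,.0335)):
  t=Q[(Q[:,2]>.111)&(Q[:,2]<.118)&(Q[:,0]>x0)&(Q[:,0]<x1)]
  if len(t):print(len(t),np.percentile(t[:,0],[1,5,95,99]),np.percentile(t[:,1],[.5,99.5]),t[:,2].mean())
h=Q[(Q[:,0]>-.01)&(Q[:,0]<.02)&(abs(Q[:,1])<.03)&(Q[:,2]>.085)&(Q[:,2]<.11)]
for y in np.arange(-.014,.017,.003):
  m=h[abs(h[:,1]-y)<.001]
  if len(m): print("head",y,len(m),m[:,2].mean(),np.percentile(m[:,0],[2,98]))
E
```

```text
time_s: 2.08
position: [0.4734, 0.1311, 0.1993]
tcp_rot: [[0.988, -0.144, -0.055], [-0.154, -0.929, -0.337], [-0.003, 0.341, -0.94]]
force: [1.1, -0.2, -0.7]
opening: 1.002
grasp_force: 0.0
gap_mouth {'position': [288.6, 231.8], 'conf': 0.71}
stop_arm {'position': [277.1, 185.9], 'conf': 0.59}
t 2.28 goal [0.4714 0.1306 0.1917] shift [-0.0015  0.0008 -0.0091] turn/2 [-0.0005 -0.0015 -0.0039]
q [ 12.71    28.5167  98.3692 -20.8383  62.4279 122.6668] F [ 0.229  -0.3662  0.3195] M [ 0.2291  0.0312 -0.0303] open 0.9997310818384564 0.0
1586 [-0.0327 -0.0321 -0.0215 -0.0212] [-0.0444  0.0443] 0.11394599668040091
1837 [0.0209 0.0216 0.0323 0.0326] [-0.0442  0.0442] 0.11411338268506306
head -0.011 1 0.10452922211180525 [0.0178 0.0178]
head -0.007999999999999998 46 0.10340845296869905 [0.0005 0.0162]
head -0.0049999999999999975 49 0.10410818395917402 [0.     0.0188]
head -0.0019999999999999966 54 0.10454851242208935 [-0.0004  0.0184]
head 0.0010000000000000044 59 0.10501381855152318 [0.0004 0.0185]
head 0.004000000000000005 64 0.10522140700261029 [-0.0002  0.0187]
head 0.0070000000000000045 76 0.1021616225602944 [0.0002 0.0176]
head 0.010000000000000007 70 0.09852965312489403 [0.0001 0.0166]
head 0.01300000000000001 22 0.09550018915815359 [0.0004 0.0153]
```

View pics/w1.png

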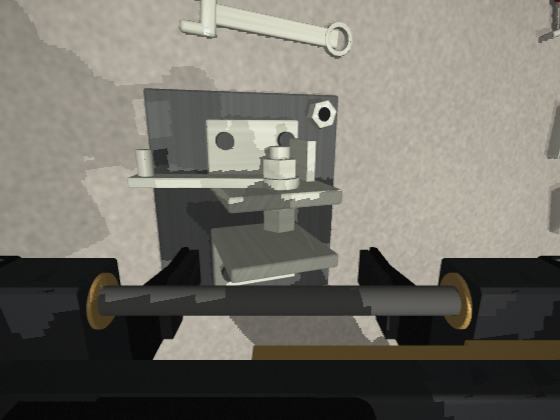

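The fixture estimate holds within about 0.5 mm. The head is at (280,218), and the stop arm lies along row 182, parallel to the jaws. Plunging part way.

```bash
python3 -m handwheel '[[-0.0007,-0.003,-0.01,-0.0002,-0.0007,-0.002],[-0.0014,-0.0065,-0.02,-0.0005,-0.0015,-0.004],[-0.002,-0.01,-0.03,-0.0005,-0.0015,-0.004],[-0.0027,-0.013,-0.04,-0.0005,-0.0015,-0.004],[-0.0034,-0.016,-0.05,-0.0005,-0.0015,-0.004],[-0.004,-0.0195,-0.06,-0.0005,-0.0015,-0.004],[-0.0045,-0.0225,-0.07,-0.0005,-0.0015,-0.004],[-0.005,-0.0245,-0.077,-0.0005,-0.0015,-0.004]]'; python3 -c "
from h import *
delta(-19.9,0)"
```

```text
time_s: 2.95
position: [0.4683, 0.1049, 0.1239]
tcp_rot: [[0.987, -0.152, -0.053], [-0.161, -0.928, -0.336], [0.002, 0.34, -0.94]]
force: [0.3, 0.0, -0.3]
opening: 0.995
grasp_force: 0.0
t 2.95 goal [0.466  0.097  0.0976] shift [-0.0023 -0.0079 -0.0262] turn/2 [0.0001 0.0008 0.0008]
q [ 10.1291  34.8967 103.5651 -24.4383  50.9675 126.5283] F [ 0.2994  0.0491 -0.3118] M [0.21   0.0861 0.0134] open 0.9954336854220944 0.0
```

```bash
python3 -m handwheel '[[-0.0005,-0.0015,-0.005,0,0,0],[-0.001,-0.003,-0.01,0,0,0.0005],[-0.0015,-0.005,-0.015,0,0.0005,0.0008],[-0.0017,-0.006,-0.019,0,0.0008,0.0008],[-0.002,-0.007,-0.023,0,0.0008,0.0008],[-0.0023,-0.0079,-0.0255,0,0.0008,0.0008],[-0.0023,-0.0079,-0.0255,0,0.0008,0.0008],[-0.0023,-0.0079,-0.0255,0,0.0008,0.0008]]'; python3 -c "
from h import *
delta(-19.9,0)"
```

```text
time_s: 3.62
position: [0.4656, 0.0976, 0.098]
tcp_rot: [[0.987, -0.15, -0.056], [-0.16, -0.928, -0.337], [-0.001, 0.341, -0.94]]
force: [-0.2, -0.1, -0.1]
opening: 0.998
grasp_force: 0.0
t 3.62 goal [0.466  0.097  0.0976] shift [ 0.0003 -0.0007 -0.0003] turn/2 [ 0.0004 -0.0006  0.    ]
q [  9.3912  37.3935 104.9376 -26.0442  47.3982 127.9929] F [-0.1612 -0.1356 -0.1426] M [ 0.3328  0.1232 -0.0113] open 0.9975023760856679 0.0
```

Within 1 mm with no contact, so I'm closing the jaws.

```bash
Z='placeholder'; python3 -m handwheel '[[0.0003,-0.0007,-0.0003,0,0,0],[0.0003,-0.0007,-0.0003,0,0,0],[0.0003,-0.0007,-0.0003,0,0,0],[0.0003,-0.0007,-0.0003,0,0,0],[0.0003,-0.0007,-0.0003,0,0,0],[0.0003,-0.0007,-0.0003,0,0,0],[0.0003,-0.0007,-0.0003,0,0,0],[0.0003,-0.0007,-0.0003,0,0,0]]' -1; python3 -m handwheel '[[0,0,0,0,0,0],[0,0,0,0,0,0],[0,0,0,0,0,0],[0,0,0,0,0,0],[0,0,0,0,0,0],[0,0,0,0,0,0],[0,0,0,0,0,0],[0,0,0,0,0,0]]'; python3 -c "
from h import *
delta(-19.9,0)"
```

```text
time_s: 4.28
position: [0.466, 0.0969, 0.0978]
tcp_rot: [[0.987, -0.15, -0.055], [-0.16, -0.928, -0.337], [-0.001, 0.341, -0.94]]
force: [-1.2, -0.5, 0.5]
opening: 0.481
grasp_force: 0.0
time_s: 4.95
position: [0.4657, 0.0954, 0.0983]
tcp_rot: [[0.987, -0.149, -0.057], [-0.159, -0.927, -0.34], [-0.002, 0.345, -0.939]]
force: [-0.2, -4.3, 2.1]
opening: 0.273
grasp_force: 30.0
t 4.95 goal [0.466  0.097  0.0976] shift [ 0.0003  0.0016 -0.0006] turn/2 [ 0.002  -0.0014 -0.0004]
q [  9.2338  37.3899 104.9634 -26.2778  47.4855 127.9492] F [-0.1875 -4.3071  2.1374] M [-0.699   0.1552  0.0456] open 0.27337119074182725 29.990206968504936
```

```bash
python3 -m handwheel '[[-0.0004,-0.002,0.0006,0.01,-0.0016,0],[-0.0004,-0.0023,0.0006,0.035,-0.0057,0],[-0.0005,-0.0026,0.0007,0.06,-0.0097,0],[-0.0005,-0.003,0.0007,0.085,-0.0138,0],[-0.0005,-0.0033,0.0008,0.11,-0.0178,0],[-0.0006,-0.0036,0.0008,0.135,-0.022,0],[-0.0006,-0.004,0.0009,0.16,-0.026,0],[-0.0006,-0.004,0.0009,0.1714,-0.0278,0]]'; python3 -m handwheel '[[0,0,0,0,0,0],[0,0,0,0,0,0],[0,0,0,0,0,0],[0,0,0,0,0,0],[0,0,0,0,0,0],[0,0,0,0,0,0],[0,0,0,0,0,0],[0,0,0,0,0,0]]'; cat > arm.py <<'E'
from h import *
import sys
delta(0,0,dy=-.002,dz=.0005)
for n in ("wrist","side","scene"):
    st=bot.read_state();im,d=cams.capture(n);cv2.imwrite(f"pics/{sys.argv[1]}{n}.png",im)
    c=cams.calibration(n);K=np.array(c["mtx"]);vv,uu=np.mgrid[0:420,0:560]
    P=np.stack([(uu-K[0,2])/K[0,0]*d,(vv-K[1,2])/K[1,1]*d,d],-1).reshape(-1,3)[d.ravel()>0]
    if n=="wrist":
        T=np.array(c["tool_from_camera"]);P=(P@T[:3,:3].T+T[:3,3])@np.array(st["tcp_rot"]).T+st["position"]
    else: P=(P-np.array(c["t"]))@np.array(c["R"])
    Q=(P-O)@RF;ys=[];zs=[]
    for y in np.arange(.02,.1,.01):
        m=Q[(abs(Q[:,1]-y)<.004)&(Q[:,0]>.034)&(Q[:,0]<.044)&(Q[:,2]>.04)&(Q[:,2]<.125)]
        if len(m)>8: ys.append(y);zs.append(np.percentile(m[:,2],92))
    if len(ys)>2: print(n,np.array(zs),"deg",np.degrees(np.arctan(np.polyfit(ys,zs,1)[0])))
E
python3 arm.py b
```

```text
time_s: 5.62
position: [0.4653, 0.0931, 0.0987]
tcp_rot: [[0.987, -0.161, -0.0], [-0.161, -0.987, 0.002], [-0.001, -0.002, -1.0]]
force: [0.3, 4.4, -1.1]
opening: 0.275
grasp_force: 30.0
time_s: 6.28
position: [0.4653, 0.0931, 0.0987]
tcp_rot: [[0.987, -0.16, -0.001], [-0.16, -0.987, -0.001], [-0.001, 0.001, -1.0]]
force: [0.2, 3.1, -0.2]
opening: 0.273
grasp_force: 30.0
t 6.28 goal [0.4653 0.093  0.0985] shift [ 0.     -0.0001 -0.0002] turn/2 [ 0.0003 -0.0005 -0.0001]
q [ -2.1851  33.6349 110.65    -0.0697  35.7727  97.0549] F [ 0.1972  3.0613 -0.1626] M [0.4493 0.1667 0.0712] open 0.27306394892798924 29.99486003536731
wrist [0.103  0.103  0.103  0.103  0.103  0.1029 0.103  0.1029] deg -0.060314445826125204
scene [0.103  0.1027 0.1058 0.103  0.1024 0.1031 0.1031 0.1028] deg -0.5550891428202495
```

View pics/bwrist.png

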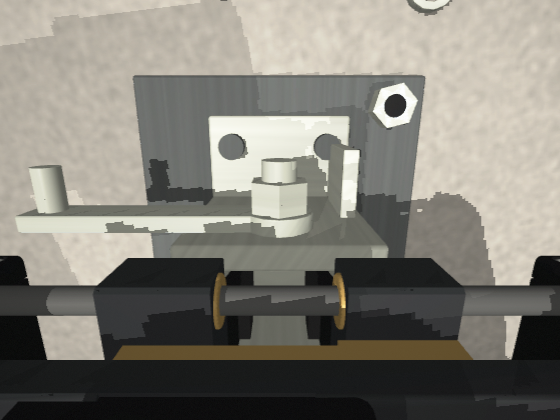

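The wrist picture shows the jaws closed on the head in the gap and the stop arm straight and level, from (20,220) to (255,220). It measures -0.06° with a steady 30 N grip. Handing in.

```bash
python3 -c "
from rig import bot
print(bot.hand_in())"
```

```text
the job is handed in; nothing more can be done
None
```

The stop arm is level: the wrist camera's depth image puts it within 0.1°. The gripper is still holding the bolt head at 30 N, and I handed the job in at about 6.4 s without touching the stop arm or the loose items.

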